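# Clear the feed lane and hold its spring pusher back for refilling

## Robot

A 6-joint arm with a two-finger parallel gripper is mounted at the origin on the work surface. World frame = base frame: x ahead of the robot, y to its left, z up, the work surface at z = 0. Lengths are in m, angles in rad, forces in N, time in s.
With the tool pointing down it reaches from about 0.35 to 0.775 m from the base axis. Payload 5.5 kg.
Tool frame: the origin (TCP) lies at the very end of the fingers, on their centre line; the grasp point (between the pads) lies 19 mm behind it; z points along the fingers, y is the line along which they close (so a half turn about z gives the same grasp; the last joint's range is limited). The gripper opens to 85 mm and grips with 20 to 120 N. Pads are 22 mm wide; open, the fingers measure 114 mm over their backs; the gripper's body (76 mm by 85 mm) begins 54 mm behind the grasp point. The pads swing forward as they close: fully open they stand 13 mm farther back than shut.
Start: joints at [-1.449, 0.313, 0.046, 1.304, 0, 1.431], TCP at [0.149, -0.555, 0.231] pointing down, gripper open.
Joint ranges: [-2.76, 2.76], [-0.86, 1.69], [-1.03, 1.26], [-2.2, 2.34], [-1.47, 1.5], [-3.14, 3.14]. Speed limits (rad/s): [2.57, 2.57, 3.14, 3.14, 3.14, 3.14].

## Interface

Orientations are given as a unit quaternion [w, x, y, z].
In Python, from workcell import get_state, read_camera, hand_in gives the robot as it stands.
- The arm moves only by the tool send_rows, never from a script. Its argument "increments" is a list of rows, each an object of numbers: "dx", "dy", "dz": the shift along the world's x, y, z in units of 25 mm (1.0 is 25 mm); "roll": the turn about the world's z in units of 8 degrees (1.0 is 8 degrees); "claw": the opening, from -1 (shut) to 1 (fully open). In form: [{"dx": .., "dy": .., "dz": .., "roll": .., "claw": ..}, ...]. A call has exactly 5 rows; each row is the pose to reach, as a shift and turn from the pose commanded when the call began; what a row does not reach only later rows make up. A row lasts 1/8 s, in which the tool goes at most 62.5 mm and 10.7 degrees, less where a joint would pass 70% of its speed; a pose out of reach is approached as far as the arm can. A call with a gripper value outside its range is refused whole. The fingers move at their own pace and stop on an object; "grip_force" is the grip in N (left out, the last holds). Time passes only in rows, so rows that repeat a pose let the fingers close, or fill a call up. It gives the time, the measured TCP pose, the force, the opening and the grip force at its end, in the units of the state.
- get_state(): the state, without advancing time (a new reading comes with each control period).
- read_camera(name): name is "side" or "top"; returns a dict with "image" (384x512x3 uint8, blue, green, red), "fx", "fy", "cx", "cy" (pixels), "world_to_cam" (4x4, takes a point from world to camera coordinates). Camera axes: x right, y up, looking along -z (the intrinsics and any distortion apply to the point x, -y, -z); pixel columns grow to the right and rows downward; lengths in m; the calibration is good to about 2 mm. A picture is of the moment at which its call begins. There is no depth.
- hand_in(): hands the job in; it is judged then, once.
The state is a dict: "clock": time; "joint_pos": joint angles; "qvel": joint speeds; "tau": joint torques, N m; "tcp_pos": TCP position; "orientation": TCP orientation; "wrist_force": force on the tool from outside, world axes, zero at the start; "ft_torque": the same for the moment, N m; "finger_gap": finger opening in m; "grip_force": force on a finger pad.
Only numpy, scipy, OpenCV 4.12 (cv2) and the standard library are available. Lean on these libraries where they do the work, as an engineer would, in place of code of your own. Each camera call takes 0.05 s, during which the arm holds its last target. There are 200 camera calls.

## Task

Clear the two leftovers out of the spring-fed lane on the café counter: stand each one upright, without dropping it, in the crate that already holds its own kind (jar with jar, bottle with bottle), and leave everything else alone. Then pull the lane's spring pusher back by its handle until the handle is level with the black mark, and keep it there so that a colleague can load fresh stock: finish while still holding it at the mark.

Things in the scene. Friction and masses are not known exactly. Their poses are not given: they have to be found in the camera images.
- jar: Squat amber glass jar with a paper label and a steel lid: body 58 mm across up to 52 mm, lid 54 mm across up to 66 mm in all; 0.18 to 0.35 kg. A leftover: starts standing in the feed lane, in either of the two places there. Origin: centre of its underside, z up.
- bottle: Slim amber glass bottle with a paper label and a steel cap: straight body 42 mm across up to 62 mm, then neck and cap 25 mm across up to 96 mm in all; 0.11 to 0.22 kg. A leftover: starts standing in the feed lane, in the other place. Origin: centre of its underside, z up.
- jar_crate: Low open wooden crate, fixed to the counter, 200 mm (its x) by 150 mm (its y) by 40 mm high, walls 6 mm, inner floor 6 mm above its origin. Origin: centre of its underside, z up. The crate that already holds one jar (crate_jar), standing in its +x half; its -x half is empty. It may be the left or the right one of the two crates.
- bottle_crate: Low open wooden crate, fixed to the counter, 200 mm (its x) by 150 mm (its y) by 40 mm high, walls 6 mm, inner floor 6 mm above its origin. Origin: centre of its underside, z up. The crate that already holds one bottle (crate_bottle), standing in its +x half; its -x half is empty. Otherwise the same as the other crate.
- crate_jar: The jar already in the jar crate, the same kind as the leftover jar. Leave it alone. Origin: centre of its underside, z up.
- crate_bottle: The bottle already in the bottle crate, the same kind as the leftover bottle. Leave it alone. Origin: centre of its underside, z up.
- lane: Steel feed lane, fixed, along its own y from -190 to +170 mm, 110 mm wide. Stock stands on its floor, 8 mm above the origin; side rails at x = +-38 mm, 4 mm thick, tops at 22 mm; front stop at the +y end, top at 36 mm. The leftovers stand at about y = +50 and +125 mm (each +-8), on the middle line, touching neither pusher nor stop. Origin: on the counter, z up.
- pusher (a joint): How far the black spring pusher is pulled back, in m along the lane's -y: 0 at home (its face at the lane's y = 0), 0.125 at the hard end stop, 0.090 when the handle's middle is over the mark. A spring draws it home, about 3 N at home and 8.4 N at the mark; let go, it runs back. It always starts at home.
- handle (a point): Middle of the pusher's upright grip tab, 80 mm above the counter. The tab is 16 mm thick along the lane (y), 50 mm wide across it (x), top at 95 mm. The pusher's face plate, 50 mm high, is 22 to 30 mm in front (+y); otherwise the tab is free above 30 mm. Axes as the lane's. Thin pointers over both rails are level with the tab's middle.
- mark (a point): The mark: a 4 mm wide black line across both rails and flanges of the lane, 90 mm behind the handle's home place; this point is midway between the rails, 22 mm above the counter. Axes as the lane's.

How it is judged:
By the outcome, as a careful person would: the job done as asked, in the order asked, and still so for the second after the job is handed in, while the arm keeps its last pose, push and grip.
It also fails if it takes over 67 s, if anything falls off the work surface, if the arm or the gripper's body presses on something with over 40 N, if the wrist force passes 120 N, or if a joint passes its speed limit or range.

## Working session

There is one attempt and no reset: what is moved stays moved. The work goes in short steps, Python scripts to look and compute and a tool call to move; the robot and the scene stay as the last step left them, time stands still between calls to the robot, and variables do not carry over. Pictures are saved under pics/ and viewed, at most 10 in all, crops included, and the job is handed in when it is done.

Besides the shell and the picture viewer there is one more tool, called as name(argument=value, ...), one argument or row to a line, values as JSON. send_rows: Moves the arm, as the interface text tells. Its arguments: {"type":"object","properties":{"increments":{"type":"array","items":{"type":"object","properties":{"dx":{"type":"number"},"dy":{"type":"number"},"dz":{"type":"number"},"roll":{"type":"number"},"claw":{"type":"number"}}}},"grip_force":{"type":"number"}},"required":["increments"]}

```bash
mkdir -p pics; ls; python3 - <<'E'
from workcell import *
import cv2,numpy as np
for n in ["side","top"]:
    c=read_camera(n); cv2.imwrite(f"pics/{n}0.png",c["image"])
    print(n,{k:(np.round(v,3).tolist() if k!="image" else 0) for k,v in c.items()})
print(get_state())
E
```

```text
pics
side {'image': 0, 'fx': 431.966, 'fy': 431.966, 'cx': 264.395, 'cy': 187.898, 'world_to_cam': [[-0.996, -0.088, 0.01, 0.567], [0.06, -0.598, 0.799, -0.085], [-0.064, 0.796, 0.601, -1.017], [0.0, 0.0, 0.0, 1.0]]}
top {'image': 0, 'fx': 415.162, 'fy': 415.162, 'cx': 251.232, 'cy': 189.587, 'world_to_cam': [[0.005, -1.0, 0.02, -0.013], [0.991, 0.007, 0.132, -0.56], [-0.133, 0.019, 0.991, -1.187], [0.0, 0.0, 0.0, 1.0]]}
{'clock': 0.1, 'joint_pos': array([-1.44857878e+00,  3.13930102e-01,  4.51004828e-02,  1.30360421e+00,
        2.04127350e-05,  1.43120819e+00]), 'qvel': array([ 0.00129674, -0.00148333,  0.00388366, -0.00076519, -0.00107707,
       -0.00068915]), 'tau': array([ 2.05807984e-03, -4.81727493e+01,  2.99242991e+01,  1.29340179e-02,
       -7.19787340e-05,  1.00228817e-05]), 'tcp_pos': array([ 0.14877204, -0.55495233,  0.23049854]), 'orientation': array([-8.18630523e-04,  9.91444120e-01,  1.30529259e-01,  1.73169774e-05]), 'wrist_force': array([ 0.3095384 , -0.00870232,  0.12138972]), 'ft_torque': array([ 0.00670241,  0.01707219, -0.00091575]), 'grip_force': 0.0, 'finger_gap': 0.0853455017456198}
```

View pics/top0.png

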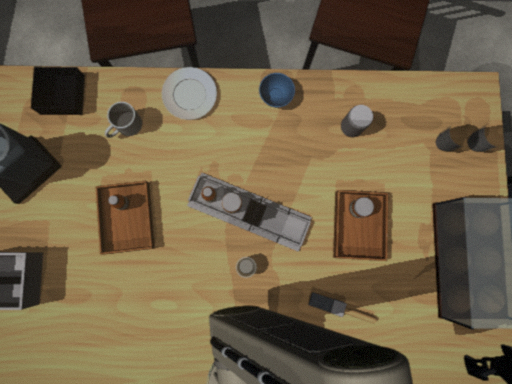

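View pics/side0.png

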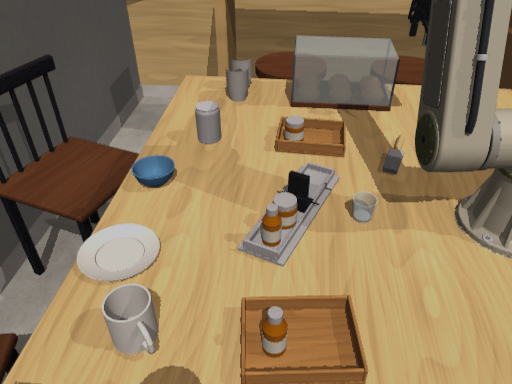

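The top view shows the lane running from (190,190) to (310,240), with the bottle at (208,193), the jar at (232,202) and the pusher at (253,213). The bottle crate is on the left, around (126,217), with its bottle at (113,200). The jar crate is on the right, around (361,225), with its jar at (364,207).

```bash
cat > h.py <<'E'
from workcell import *
import cv2,numpy as np
def crop(name,x0,y0,x1,y1,s,out,img=None):
    im=read_camera(name)["image"] if img is None else img
    cv2.imwrite(out,cv2.resize(im[y0:y1,x0:x1],None,fx=s,fy=s,interpolation=cv2.INTER_CUBIC))
def proj(c,P):
    p=np.atleast_2d(P)@c["world_to_cam"][:3,:3].T+c["world_to_cam"][:3,3]
    return np.c_[c["fx"]*p[:,0]/-p[:,2]+c["cx"], c["fy"]*-p[:,1]/-p[:,2]+c["cy"]]
def onplane(c,uv,z):
    uv=np.atleast_2d(uv).astype(float); R=c["world_to_cam"][:3,:3];t=c["world_to_cam"][:3,3]
    d=np.c_[(uv[:,0]-c["cx"])/c["fx"],-(uv[:,1]-c["cy"])/c["fy"],-np.ones(len(uv))]@R
    o=-R.T@t
    return o+d*((z-o[2])/d[:,2])[:,None]
E
python3 - <<'E'
from h import *
t=cv2.imread("pics/top0.png"); s=cv2.imread("pics/side0.png")
cv2.imwrite("pics/a.png",cv2.convertScaleAbs(cv2.resize(t[165:255,180:320],None,fx=5.5,fy=5.5,interpolation=cv2.INTER_CUBIC),alpha=1.6))
cv2.imwrite("pics/b.png",cv2.convertScaleAbs(cv2.resize(s[155:265,235:350],None,fx=5.4,fy=5.4,interpolation=cv2.INTER_CUBIC),alpha=1.3))
x=np.hstack([cv2.resize(t[170:265,lo:lo+75],None,fx=5,fy=5,interpolation=cv2.INTER_CUBIC) for lo in (90,325)])
cv2.imwrite("pics/c.png",cv2.convertScaleAbs(x,alpha=1.6))
E
```

```text
(no output)
```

View pics/a.png

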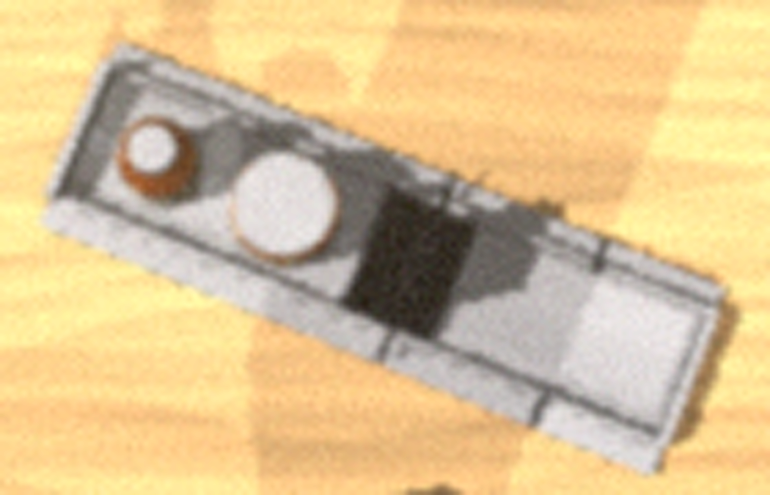

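View pics/b.png

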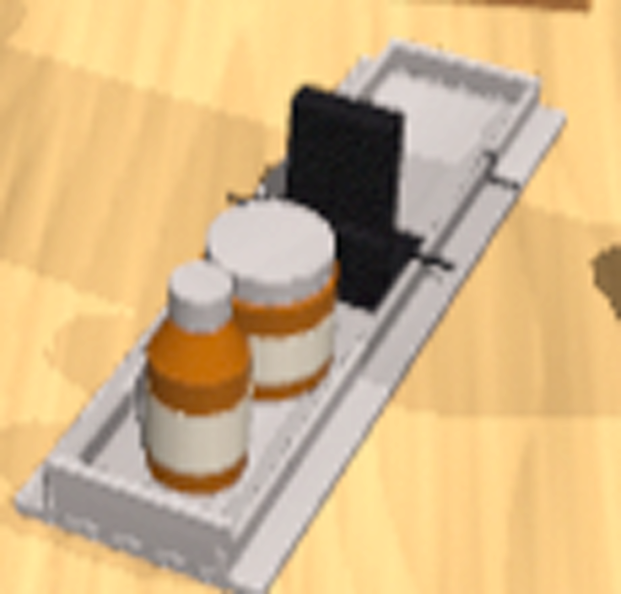

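View pics/c.png

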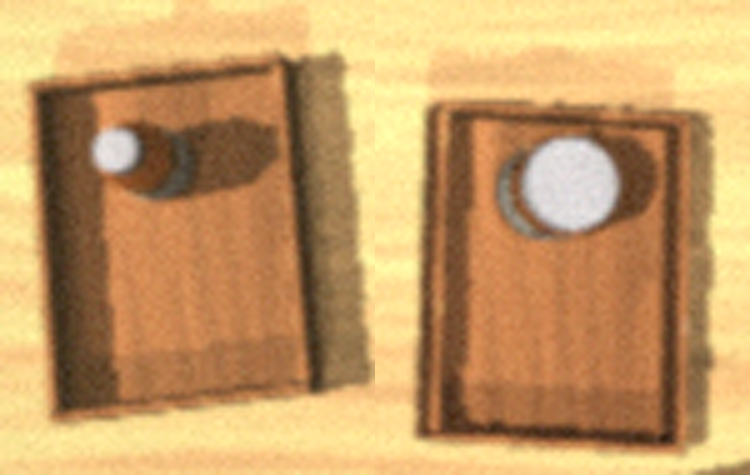

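The lane crops are clear. In the top crop the cap centre is at (153,147) and the lid centre at (286,207), and in the side crop they are at (203,280) and (272,240). The crate rims are readable too.

```bash
python3 - <<'E'
from h import *
t=read_camera("top"); s=read_camera("side")
np.set_printoptions(precision=4,suppress=True)
A=lambda p:(np.array(p,float)+.5)/5.5-.5+[180,165]
B=lambda p:(np.array(p,float)+.5)/5.4-.5+[235,155]
C=lambda p,o:(np.array(p,float)+.5)/5-.5+[o,170]
print("bottle",onplane(t,A([153,147]),.104),onplane(s,B([203,280]),.104))
print("jar",onplane(t,A([286,207]),.074),onplane(s,B([272,240]),.074))
L=onplane(t,A([[45,222],[125,45],[725,290],[655,472]]),.004);print("lane",L, np.linalg.norm(L-np.roll(L,-1,0),axis=1),L.mean(0))
M=onplane(t,A([[600,255],[543,407]]),.022);print("mark",M,M.mean(0))
print("pointers",onplane(t,A([[450,190],[387,345]]),.024))
M2=onplane(s,B([[488,158]]),.022);print("mark side",M2)
print("pointer side",onplane(s,B([[235,198],[445,264]]),.024))
print("tabtop side",onplane(s,B([[292,95],[303,87],[405,107],[400,115]]),.095))
y=L[0]+L[1]-L[2]-L[3];print("lane y ang",np.degrees(np.arctan2(y[1],y[0])))
for n,o,q in(("bc",90,[[33,87],[285,60],[312,387],[52,418]]),("jc",-50+0,[[437,103],[690,113],[685,448],[420,437]])):
    o=90 if n=="bc" else 325-75
    R=onplane(t,C(q,o),.04);x=R[0]+R[1]-R[2]-R[3]
    print(n,R,np.linalg.norm(R-np.roll(R,-1,0),axis=1),"c",R.mean(0),"xang",np.degrees(np.arctan2(x[1],x[0])))
print("cb",onplane(t,C([116,149],90),.102)); print("cj",onplane(t,C([571,184],250),.072))
E
```

```text
bottle [[0.5458 0.1138 0.104 ]] [[0.5437 0.1161 0.104 ]]
jar [[0.5188 0.0472 0.074 ]] [[0.5192 0.0508 0.074 ]]
lane [[ 0.5169  0.1807  0.004 ]
 [ 0.6153  0.139   0.004 ]
 [ 0.482  -0.1916  0.004 ]
 [ 0.3832 -0.1521  0.004 ]] [0.1069 0.3565 0.1064 0.3586] [ 0.4993 -0.006   0.004 ]
mark [[ 0.4992 -0.1211  0.022 ]
 [ 0.4175 -0.09    0.022 ]] [ 0.4584 -0.1056  0.022 ]
pointers [[ 0.5338 -0.0399  0.024 ]
 [ 0.4501 -0.0063  0.024 ]]
mark side [[ 0.4222 -0.0873  0.022 ]]
pointer side [[ 0.5389 -0.0417  0.024 ]
 [ 0.4433 -0.003   0.024 ]]
tabtop side [[ 0.5151 -0.0247  0.095 ]
 [ 0.5106 -0.0313  0.095 ]
 [ 0.4662 -0.0206  0.095 ]
 [ 0.4683 -0.0144  0.095 ]]
lane y ang 68.06867212797955
bc [[0.5643 0.4441 0.04  ]
 [0.5814 0.2981 0.04  ]
 [0.3914 0.2754 0.04  ]
 [0.3731 0.423  0.04  ]] [0.147  0.1914 0.1487 0.1924] c [0.4776 0.3601 0.04  ] xang 6.547951117456243
jc [[ 0.5601 -0.2626  0.04  ]
 [ 0.5552 -0.4129  0.04  ]
 [ 0.3595 -0.4023  0.04  ]
 [ 0.3652 -0.2483  0.04  ]] [0.1503 0.196  0.1541 0.1954] c [ 0.46   -0.3315  0.04  ] xang -3.6424444346516047
cb [[0.5216 0.3746 0.102 ]]
cj [[ 0.5096 -0.3314  0.072 ]]
```

Both views agree to about 3 mm:
- **Jar:** (0.519, 0.049).
- **Bottle:** (0.545, 0.115).
- **Handle:** about (0.491, -0.023).
- **Lane:** its y axis lies at 68°.

I'm taking the jar first, closing across the lane.

send_rows(
  increments=[
    {"dx":1.2,"dy":2,"dz":0,"roll":1.3,"claw":1},
    {"dx":2.4,"dy":4,"dz":0,"roll":2.6,"claw":1},
    {"dx":3.6,"dy":6,"dz":0,"roll":3.9,"claw":1},
    {"dx":4.8,"dy":8,"dz":0,"roll":5.2,"claw":1},
    {"dx":6,"dy":10,"dz":0,"roll":6.6,"claw":1},
  ],
  grip_force=40,
)

```text
clock: 0.82
tcp_pos: [0.2994, -0.3038, 0.2313]
orientation: [0.0, 0.831, 0.557, 0.0]
wrist_force: [1.3, -0.2, 0.3]
finger_gap: 0.0854
grip_force: 0.0
```

send_rows(
  increments=[
    {"dx":1.4,"dy":2,"dz":0,"claw":1},
    {"dx":2.8,"dy":4,"dz":0,"claw":1},
    {"dx":4.2,"dy":6,"dz":0,"claw":1},
    {"dx":5.6,"dy":8,"dz":0,"claw":1},
    {"dx":7,"dy":10,"dz":0,"claw":1},
  ],
)

```text
schema error: expected keys dx, dy, dz, roll, claw
```

send_rows(
  increments=[
    {"dx":1.3,"dy":2.1,"dz":0,"roll":0,"claw":1},
    {"dx":2.6,"dy":4.2,"dz":0,"roll":0,"claw":1},
    {"dx":3.9,"dy":6.3,"dz":0,"roll":0,"claw":1},
    {"dx":5.2,"dy":8.4,"dz":0,"roll":0,"claw":1},
    {"dx":6.5,"dy":10.5,"dz":0,"roll":0,"claw":1},
  ],
)

```text
clock: 1.45
tcp_pos: [0.4621, -0.041, 0.2315]
orientation: [0.0, 0.832, 0.554, 0.0]
wrist_force: [0.5, 0.0, 0.4]
finger_gap: 0.0855
grip_force: 0.0
```

send_rows(
  increments=[
    {"dx":1.15,"dy":1.8,"dz":0,"roll":0,"claw":1},
    {"dx":2.3,"dy":3.6,"dz":0,"roll":0,"claw":1},
    {"dx":2.3,"dy":3.6,"dz":-1,"roll":0,"claw":1},
    {"dx":2.3,"dy":3.6,"dz":-2,"roll":0,"claw":1},
    {"dx":2.3,"dy":3.6,"dz":-3,"roll":0,"claw":1},
  ],
)

```text
clock: 2.08
tcp_pos: [0.5187, 0.0475, 0.1553]
orientation: [-0.0, 0.832, 0.555, -0.0]
wrist_force: [0.4, 0.5, -0.2]
finger_gap: 0.0853
grip_force: 0.0
```

send_rows(
  increments=[
    {"dx":0,"dy":0.1,"dz":-1.3,"roll":0,"claw":1},
    {"dx":0,"dy":0.1,"dz":-2.6,"roll":0,"claw":1},
    {"dx":0,"dy":0.1,"dz":-3.9,"roll":0,"claw":1},
    {"dx":0,"dy":0.1,"dz":-4.7,"roll":0,"claw":1},
    {"dx":0,"dy":0.1,"dz":-5.1,"roll":0,"claw":1},
  ],
)

```text
clock: 2.7
tcp_pos: [0.5179, 0.0496, 0.0275]
orientation: [-0.001, 0.832, 0.554, -0.001]
wrist_force: [0.4, 0.5, -0.3]
finger_gap: 0.0851
grip_force: 0.0
```

```bash
python3 - <<'E'
from h import *
s=read_camera("side")["image"]
crop("side",225,100,345,270,3.5,"pics/d.png",s)
E
```

```text
(no output)
```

View pics/d.png

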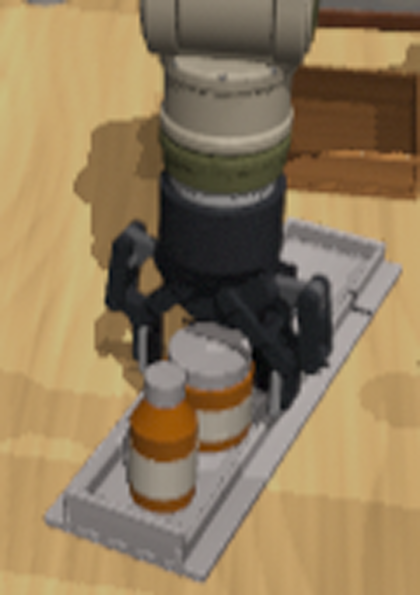

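The fingers straddle the jar, with pads at about (145,345) and (275,385) and the lid at (210,355). There is no contact yet, so I'm closing.

send_rows(
  increments=[
    {"dx":0,"dy":0,"dz":0,"roll":0,"claw":0.4},
    {"dx":0,"dy":0,"dz":0,"roll":0,"claw":0.3},
    {"dx":0,"dy":0,"dz":0,"roll":0,"claw":0.2},
    {"dx":0,"dy":0,"dz":0,"roll":0,"claw":0},
    {"dx":0,"dy":0,"dz":0,"roll":0,"claw":-0.2},
  ],
  grip_force=40,
)

```text
clock: 3.38
tcp_pos: [0.5202, 0.0494, 0.0302]
orientation: [0.001, 0.832, 0.554, 0.001]
wrist_force: [0.6, -0.3, 5.9]
finger_gap: 0.0565
grip_force: 43.5
```

send_rows(
  increments=[
    {"dx":0,"dy":0,"dz":0,"roll":0,"claw":-0.2},
    {"dx":0,"dy":0,"dz":0,"roll":0,"claw":-0.2},
    {"dx":0,"dy":0,"dz":0.3,"roll":0,"claw":-0.2},
    {"dx":0,"dy":0,"dz":0.8,"roll":0,"claw":-0.2},
    {"dx":0,"dy":0,"dz":1.5,"roll":0,"claw":-0.2},
  ],
)

```text
clock: 4.0
tcp_pos: [0.5179, 0.0497, 0.0666]
orientation: [-0.001, 0.832, 0.554, -0.001]
wrist_force: [-1.4, 1.0, -3.4]
finger_gap: 0.0569
grip_force: 43.5
```

send_rows(
  increments=[
    {"dx":0,"dy":0,"dz":1,"roll":0,"claw":-0.2},
    {"dx":0,"dy":0,"dz":2,"roll":0,"claw":-0.2},
    {"dx":0,"dy":0,"dz":3,"roll":0,"claw":-0.2},
    {"dx":-0.2,"dy":-0.6,"dz":3.6,"roll":-0.4,"claw":-0.2},
    {"dx":-0.5,"dy":-1.6,"dz":3.8,"roll":-0.9,"claw":-0.2},
  ],
  grip_force=50,
)

```text
clock: 4.62
tcp_pos: [0.5063, 0.009, 0.1625]
orientation: [0.001, 0.866, 0.5, 0.0]
wrist_force: [-0.1, 0.3, -3.4]
finger_gap: 0.0567
grip_force: 55.3
```

send_rows(
  increments=[
    {"dx":-0.4,"dy":-1.4,"dz":0,"roll":-0.7,"claw":-0.2},
    {"dx":-0.9,"dy":-3.1,"dz":0,"roll":-1.4,"claw":-0.2},
    {"dx":-1.4,"dy":-4.8,"dz":0,"roll":-2.1,"claw":-0.2},
    {"dx":-1.9,"dy":-6.5,"dz":0,"roll":-2.8,"claw":-0.2},
    {"dx":-2.4,"dy":-8.2,"dz":0,"roll":-3.5,"claw":-0.2},
  ],
)

```text
clock: 5.25
tcp_pos: [0.4447, -0.1971, 0.1612]
orientation: [-0.0, 0.962, 0.274, -0.0]
wrist_force: [0.4, 0.1, -2.9]
finger_gap: 0.0565
grip_force: 55.5
```

send_rows(
  increments=[
    {"dx":-0.4,"dy":-1.6,"dz":0,"roll":-0.6,"claw":-0.2},
    {"dx":-0.8,"dy":-3,"dz":0,"roll":-1.2,"claw":-0.2},
    {"dx":-1.1,"dy":-4.2,"dz":0,"roll":-1.7,"claw":-0.2},
    {"dx":-1.3,"dy":-5,"dz":0,"roll":-2.1,"claw":-0.2},
    {"dx":-1.4,"dy":-5.3,"dz":0,"roll":-2.1,"claw":-0.2},
  ],
)

```text
clock: 5.88
tcp_pos: [0.4105, -0.3288, 0.1611]
orientation: [-0.0, 0.991, 0.132, -0.0]
wrist_force: [-0.8, 0.9, -3.1]
finger_gap: 0.0568
grip_force: 55.5
```

send_rows(
  increments=[
    {"dx":0,"dy":0,"dz":-1.2,"roll":0,"claw":-0.2},
    {"dx":0,"dy":0,"dz":-2.4,"roll":0,"claw":-0.2},
    {"dx":0,"dy":0,"dz":-3.6,"roll":0,"claw":-0.2},
    {"dx":0,"dy":0,"dz":-4.5,"roll":0,"claw":-0.2},
    {"dx":0,"dy":0,"dz":-5,"roll":0,"claw":-0.2},
  ],
)

```text
clock: 6.5
tcp_pos: [0.4108, -0.3264, 0.0351]
orientation: [-0.001, 0.991, 0.134, -0.001]
wrist_force: [-0.6, 0.4, -2.9]
finger_gap: 0.0566
grip_force: 55.7
```

send_rows(
  increments=[
    {"dx":0,"dy":0,"dz":-0.08,"roll":0,"claw":-0.2},
    {"dx":0,"dy":0,"dz":-0.16,"roll":0,"claw":-0.2},
    {"dx":0,"dy":0,"dz":-0.2,"roll":0,"claw":-0.2},
    {"dx":0,"dy":0,"dz":-0.24,"roll":0,"claw":-0.2},
    {"dx":0,"dy":0,"dz":-0.26,"roll":0,"claw":-0.2},
  ],
)

```text
clock: 7.12
tcp_pos: [0.4114, -0.3281, 0.0301]
orientation: [0.0, 0.991, 0.133, 0.0]
wrist_force: [0.3, -0.3, -2.5]
finger_gap: 0.0566
grip_force: 55.7
```

send_rows(
  increments=[
    {"dx":0,"dy":0,"dz":-0.04,"roll":0,"claw":-0.2},
    {"dx":0,"dy":0,"dz":-0.07,"roll":0,"claw":-0.2},
    {"dx":0,"dy":0,"dz":-0.1,"roll":0,"claw":-0.2},
    {"dx":0,"dy":0,"dz":-0.12,"roll":0,"claw":-0.2},
    {"dx":0,"dy":0,"dz":-0.12,"roll":0,"claw":-0.2},
  ],
)

```text
clock: 7.75
tcp_pos: [0.4113, -0.328, 0.0283]
orientation: [0.0, 0.991, 0.134, 0.0]
wrist_force: [-2.5, 3.4, 9.5]
finger_gap: 0.0567
grip_force: 57.1
```

Contact at 9.5 N means the jar is on the crate floor, so I'm releasing it and backing off upward.

send_rows(
  increments=[
    {"dx":0,"dy":0,"dz":0,"roll":0,"claw":0.35},
    {"dx":0,"dy":0,"dz":0,"roll":0,"claw":0.5},
    {"dx":0,"dy":0,"dz":0,"roll":0,"claw":0.7},
    {"dx":0,"dy":0,"dz":0,"roll":0,"claw":0.75},
    {"dx":0,"dy":0,"dz":0,"roll":0,"claw":0.75},
  ],
)

```text
clock: 8.38
tcp_pos: [0.4114, -0.328, 0.0267]
orientation: [0.0, 0.991, 0.133, -0.0]
wrist_force: [-0.0, 0.1, 0.3]
finger_gap: 0.0744
grip_force: 0.0
```

send_rows(
  increments=[
    {"dx":0,"dy":0,"dz":0.4,"roll":0,"claw":0.75},
    {"dx":0,"dy":0,"dz":1,"roll":0,"claw":0.75},
    {"dx":0,"dy":0,"dz":2,"roll":0,"claw":0.8},
    {"dx":0,"dy":0,"dz":3.5,"roll":0,"claw":1},
    {"dx":0,"dy":0,"dz":5.2,"roll":0,"claw":1},
  ],
)

```text
clock: 9.0
tcp_pos: [0.4112, -0.3278, 0.1589]
orientation: [0.0, 0.991, 0.134, 0.0]
wrist_force: [-0.2, -0.6, 0.9]
finger_gap: 0.0859
grip_force: 0.0
```

send_rows(
  increments=[
    {"dx":0.5,"dy":1.8,"dz":0,"roll":0.8,"claw":1},
    {"dx":1.1,"dy":3.8,"dz":0.2,"roll":1.6,"claw":1},
    {"dx":1.8,"dy":6,"dz":0.2,"roll":2.5,"claw":1},
    {"dx":2.5,"dy":8.2,"dz":0.2,"roll":3.4,"claw":1},
    {"dx":3.2,"dy":10.4,"dz":0.2,"roll":4.3,"claw":1},
  ],
)

```text
clock: 9.62
tcp_pos: [0.4921, -0.0663, 0.1634]
orientation: [0.001, 0.906, 0.422, 0.001]
wrist_force: [0.4, -0.8, -0.1]
finger_gap: 0.0857
grip_force: 0.0
```

send_rows(
  increments=[
    {"dx":0.7,"dy":2.2,"dz":0,"roll":0.8,"claw":1},
    {"dx":1.3,"dy":4.4,"dz":0,"roll":1.6,"claw":1},
    {"dx":1.8,"dy":6.2,"dz":0,"roll":2.3,"claw":1},
    {"dx":2.1,"dy":7.1,"dz":0,"roll":2.3,"claw":1},
    {"dx":2.15,"dy":7.3,"dz":0,"roll":2.3,"claw":1},
  ],
)

```text
clock: 10.25
tcp_pos: [0.5455, 0.116, 0.1629]
orientation: [0.0, 0.828, 0.561, 0.001]
wrist_force: [0.4, -0.4, -0.1]
finger_gap: 0.085
grip_force: 0.0
```

```bash
python3 - <<'E'
from h import *
t=read_camera("top")["image"];s=read_camera("side")["image"]
a=cv2.convertScaleAbs(cv2.resize(t[175:265,325:395],None,fx=4.4,fy=4.4,interpolation=cv2.INTER_CUBIC),alpha=1.5)
b=cv2.resize(s[110:260,230:350],None,fx=3.5,fy=3.5,interpolation=cv2.INTER_CUBIC)
h=b.shape[0]; a=cv2.copyMakeBorder(a,0,h-a.shape[0],0,0,cv2.BORDER_CONSTANT)
cv2.imwrite("pics/e.png",np.hstack([a,b]))
E
```

```text
(no output)
```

View pics/e.png

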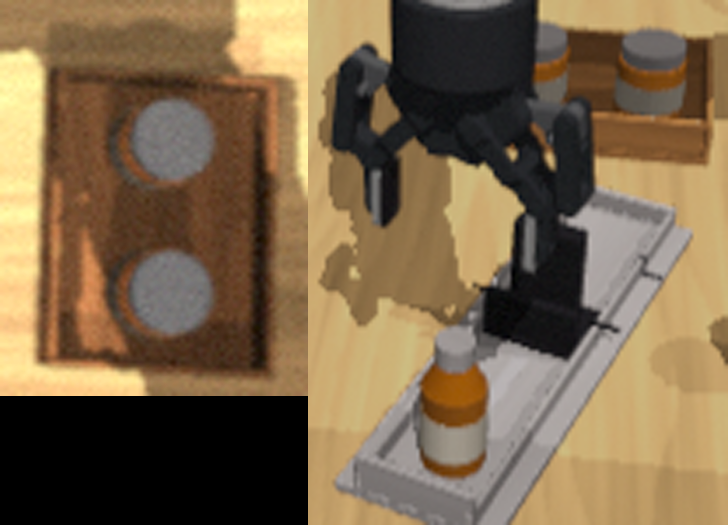

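The jar stands upright in its crate (left panel, lid at (172,291)), and the bottle in the lane is undisturbed. I'm descending onto the bottle.

send_rows(
  increments=[
    {"dx":0,"dy":0,"dz":-1.3,"roll":0,"claw":1},
    {"dx":0,"dy":0,"dz":-2.6,"roll":0,"claw":1},
    {"dx":0,"dy":0,"dz":-3.9,"roll":0,"claw":1},
    {"dx":0,"dy":0,"dz":-4.7,"roll":0,"claw":1},
    {"dx":0,"dy":0,"dz":-5,"roll":0,"claw":1},
  ],
  grip_force=35,
)

```text
clock: 10.98
tcp_pos: [0.544, 0.1131, 0.0359]
orientation: [-0.0, 0.829, 0.559, -0.001]
wrist_force: [0.0, 0.3, 0.4]
finger_gap: 0.0855
grip_force: 0.0
```

send_rows(
  increments=[
    {"dx":0,"dy":0,"dz":0,"roll":0,"claw":0.4},
    {"dx":0,"dy":0,"dz":0,"roll":0,"claw":0.2},
    {"dx":0,"dy":0,"dz":0,"roll":0,"claw":0},
    {"dx":0,"dy":0,"dz":0,"roll":0,"claw":-0.2},
    {"dx":0,"dy":0,"dz":0,"roll":0,"claw":-0.5},
  ],
)

```text
clock: 11.6
tcp_pos: [0.5456, 0.1147, 0.038]
orientation: [0.0, 0.828, 0.56, 0.001]
wrist_force: [-1.7, -0.3, 6.1]
finger_gap: 0.0414
grip_force: 35.4
```

send_rows(
  increments=[
    {"dx":0,"dy":0,"dz":0,"roll":0,"claw":-0.5},
    {"dx":0,"dy":0,"dz":0,"roll":0,"claw":-0.5},
    {"dx":0,"dy":0,"dz":0.3,"roll":0,"claw":-0.5},
    {"dx":0,"dy":0,"dz":0.8,"roll":0,"claw":-0.5},
    {"dx":0,"dy":0,"dz":1.5,"roll":0,"claw":-0.5},
  ],
)

```text
clock: 12.22
tcp_pos: [0.5447, 0.1146, 0.0749]
orientation: [-0.0, 0.828, 0.56, -0.0]
wrist_force: [0.4, 0.7, -1.6]
finger_gap: 0.0413
grip_force: 35.6
```

send_rows(
  increments=[
    {"dx":0,"dy":0,"dz":0.9,"roll":0,"claw":-0.5},
    {"dx":0,"dy":0,"dz":1.9,"roll":0,"claw":-0.5},
    {"dx":-0.2,"dy":0.5,"dz":2.8,"roll":-0.2,"claw":-0.5},
    {"dx":-0.7,"dy":1.5,"dz":3.2,"roll":-0.5,"claw":-0.5},
    {"dx":-1.3,"dy":2.8,"dz":3.3,"roll":-0.9,"claw":-0.5},
  ],
)

```text
clock: 12.85
tcp_pos: [0.5132, 0.1849, 0.1586]
orientation: [0.0, 0.863, 0.506, 0.001]
wrist_force: [-0.1, 0.3, -2.8]
finger_gap: 0.0409
grip_force: 35.6
```

send_rows(
  increments=[
    {"dx":-0.8,"dy":1.6,"dz":0,"roll":-0.4,"claw":-0.5},
    {"dx":-1.6,"dy":3.2,"dz":0,"roll":-0.8,"claw":-0.5},
    {"dx":-2.4,"dy":4.8,"dz":0,"roll":-1.2,"claw":-0.5},
    {"dx":-3,"dy":6,"dz":0,"roll":-1.5,"claw":-0.5},
    {"dx":-3.3,"dy":6.6,"dz":0,"roll":-1.6,"claw":-0.5},
  ],
)

```text
clock: 13.48
tcp_pos: [0.429, 0.3512, 0.1576]
orientation: [-0.0, 0.913, 0.409, 0.0]
wrist_force: [0.3, -0.4, -1.4]
finger_gap: 0.0411
grip_force: 35.7
```

send_rows(
  increments=[
    {"dx":0,"dy":0.1,"dz":-1.2,"roll":0,"claw":-0.5},
    {"dx":0,"dy":0.1,"dz":-2.4,"roll":0,"claw":-0.5},
    {"dx":0,"dy":0.1,"dz":-3.5,"roll":0,"claw":-0.5},
    {"dx":0,"dy":0.1,"dz":-4.2,"roll":0,"claw":-0.5},
    {"dx":0,"dy":0.1,"dz":-4.6,"roll":0,"claw":-0.5},
  ],
)

```text
clock: 14.1
tcp_pos: [0.4297, 0.3519, 0.0413]
orientation: [0.0, 0.913, 0.408, -0.0]
wrist_force: [-0.8, 0.7, -1.1]
finger_gap: 0.0408
grip_force: 35.7
```

send_rows(
  increments=[
    {"dx":0,"dy":0,"dz":-0.08,"roll":0,"claw":-0.5},
    {"dx":0,"dy":0,"dz":-0.14,"roll":0,"claw":-0.5},
    {"dx":0,"dy":0,"dz":-0.2,"roll":0,"claw":-0.5},
    {"dx":0,"dy":0,"dz":-0.24,"roll":0,"claw":-0.5},
    {"dx":0,"dy":0,"dz":-0.26,"roll":0,"claw":-0.5},
  ],
)

```text
clock: 14.72
tcp_pos: [0.4303, 0.3522, 0.036]
orientation: [-0.0, 0.913, 0.408, 0.0]
wrist_force: [-2.5, -0.8, 6.2]
finger_gap: 0.0409
grip_force: 36.1
```

Contact at 6.2 N, so I'm releasing the bottle.

send_rows(
  increments=[
    {"dx":0,"dy":0,"dz":0,"roll":0,"claw":0},
    {"dx":0,"dy":0,"dz":0,"roll":0,"claw":0.1},
    {"dx":0,"dy":0,"dz":0,"roll":0,"claw":0.25},
    {"dx":0,"dy":0,"dz":0,"roll":0,"claw":0.3},
    {"dx":0,"dy":0,"dz":0,"roll":0,"claw":0.3},
  ],
)

```text
clock: 15.35
tcp_pos: [0.4301, 0.3521, 0.0353]
orientation: [0.0, 0.913, 0.408, 0.0]
wrist_force: [0.5, -0.5, -0.9]
finger_gap: 0.0554
grip_force: 0.0
```

send_rows(
  increments=[
    {"dx":0,"dy":0,"dz":0.4,"roll":0,"claw":0.3},
    {"dx":0,"dy":0,"dz":1,"roll":0,"claw":0.3},
    {"dx":0,"dy":0,"dz":2.2,"roll":0,"claw":0.3},
    {"dx":0,"dy":0,"dz":4,"roll":0,"claw":0.3},
    {"dx":0,"dy":0,"dz":5.8,"roll":0,"claw":0.3},
  ],
)

```text
clock: 15.98
tcp_pos: [0.4301, 0.352, 0.1829]
orientation: [0.0, 0.913, 0.408, 0.001]
wrist_force: [0.8, 1.1, 0.1]
finger_gap: 0.0556
grip_force: 0.0
```

send_rows(
  increments=[
    {"dx":0.2,"dy":-1.5,"dz":0,"roll":1.3,"claw":0.5},
    {"dx":0.5,"dy":-3.2,"dz":0,"roll":2.6,"claw":0.5},
    {"dx":0.8,"dy":-5,"dz":0,"roll":3.9,"claw":0.5},
    {"dx":1.1,"dy":-6.8,"dz":0,"roll":5.2,"claw":0.5},
    {"dx":1.4,"dy":-8.6,"dz":0,"roll":6.5,"claw":0.5},
  ],
)

```text
clock: 16.6
tcp_pos: [0.4655, 0.1359, 0.1818]
orientation: [0.001, 0.64, 0.769, 0.001]
wrist_force: [0.1, -0.1, 0.0]
finger_gap: 0.0643
grip_force: 0.0
```

send_rows(
  increments=[
    {"dx":0.2,"dy":-1.6,"dz":0,"roll":1.3,"claw":0.5},
    {"dx":0.5,"dy":-3.2,"dz":0,"roll":2.6,"claw":0.5},
    {"dx":0.8,"dy":-4.7,"dz":0,"roll":3.9,"claw":0.5},
    {"dx":1,"dy":-5.9,"dz":0,"roll":5.2,"claw":0.5},
    {"dx":1.05,"dy":-6.4,"dz":0,"roll":6.5,"claw":0.5},
  ],
)

```text
clock: 17.23
tcp_pos: [0.4919, -0.0245, 0.1817]
orientation: [0.001, 0.239, 0.971, -0.0]
wrist_force: [-0.5, 0.0, -0.3]
finger_gap: 0.0641
grip_force: 0.0
```

```bash
python3 - <<'E'
from h import *
t=read_camera("top")["image"];s=read_camera("side")["image"]
a=cv2.convertScaleAbs(cv2.resize(t[170:265,90:165],None,fx=4,fy=4,interpolation=cv2.INTER_CUBIC),alpha=1.5)
b=cv2.resize(s[100:384,225:370],None,fx=2,fy=2,interpolation=cv2.INTER_CUBIC)
h=b.shape[0]; a=cv2.copyMakeBorder(a,0,h-a.shape[0],0,0,cv2.BORDER_CONSTANT)
cv2.imwrite("pics/f.png",np.hstack([a,b]))
E
```

```text
(no output)
```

View pics/f.png

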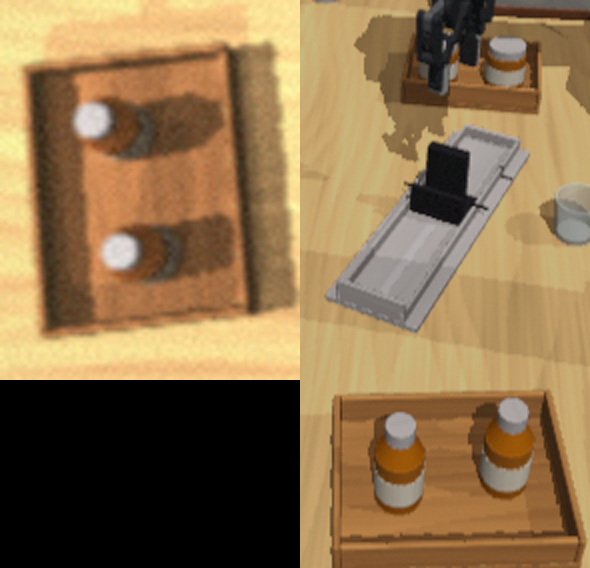

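Both bottles stand upright in the bottle crate, with right-panel caps at (400,430) and (512,412). I'm descending on the handle.

send_rows(
  increments=[
    {"dx":0,"dy":0.05,"dz":-1.2,"roll":0.7,"claw":0.5},
    {"dx":0,"dy":0.05,"dz":-2.4,"roll":0.7,"claw":0.5},
    {"dx":0,"dy":0.05,"dz":-3.6,"roll":0.7,"claw":0.5},
    {"dx":0,"dy":0.05,"dz":-4.4,"roll":0.7,"claw":0.5},
    {"dx":0,"dy":0.05,"dz":-4.75,"roll":0.7,"claw":0.5},
  ],
  grip_force=60,
)

```text
clock: 17.95
tcp_pos: [0.4907, -0.0207, 0.0612]
orientation: [-0.001, 0.194, 0.981, 0.0]
wrist_force: [0.4, -0.2, 0.2]
finger_gap: 0.0636
grip_force: 0.0
```

send_rows(
  increments=[
    {"dx":0,"dy":0,"dz":0,"roll":0,"claw":0},
    {"dx":0,"dy":0,"dz":0,"roll":0,"claw":-0.3},
    {"dx":0,"dy":0,"dz":0,"roll":0,"claw":-0.6},
    {"dx":0,"dy":0,"dz":0,"roll":0,"claw":-0.9},
    {"dx":0,"dy":0,"dz":0,"roll":0,"claw":-1},
  ],
)

```text
clock: 18.58
tcp_pos: [0.492, -0.0217, 0.0626]
orientation: [0.001, 0.193, 0.981, -0.0]
wrist_force: [-0.7, -0.0, 5.2]
finger_gap: 0.0153
grip_force: 58.5
```

send_rows(
  increments=[
    {"dx":0,"dy":0,"dz":0,"roll":0,"claw":-1},
    {"dx":0,"dy":0,"dz":0,"roll":0,"claw":-1},
    {"dx":0,"dy":0,"dz":0,"roll":0,"claw":-1},
    {"dx":0,"dy":0,"dz":0,"roll":0,"claw":-1},
    {"dx":0,"dy":0,"dz":0,"roll":0,"claw":-1},
  ],
)

```text
clock: 19.2
tcp_pos: [0.4919, -0.0217, 0.0626]
orientation: [0.001, 0.193, 0.981, -0.0]
wrist_force: [-1.2, 0.1, 6.1]
finger_gap: 0.0152
grip_force: 58.6
```

send_rows(
  increments=[
    {"dx":-0.12,"dy":-0.3,"dz":0,"roll":0,"claw":-1},
    {"dx":-0.3,"dy":-0.74,"dz":0,"roll":0,"claw":-1},
    {"dx":-0.5,"dy":-1.24,"dz":0,"roll":0,"claw":-1},
    {"dx":-0.7,"dy":-1.74,"dz":0,"roll":0,"claw":-1},
    {"dx":-0.9,"dy":-2.23,"dz":0,"roll":0,"claw":-1},
  ],
  grip_force=70,
)

```text
clock: 19.82
tcp_pos: [0.47, -0.0763, 0.0626]
orientation: [0.001, 0.193, 0.981, 0.002]
wrist_force: [2.2, 6.8, 4.7]
finger_gap: 0.0154
grip_force: 68.6
```

send_rows(
  increments=[
    {"dx":-0.16,"dy":-0.4,"dz":0,"roll":0,"claw":-1},
    {"dx":-0.3,"dy":-0.75,"dz":0,"roll":0,"claw":-1},
    {"dx":-0.4,"dy":-1,"dz":0,"roll":0,"claw":-1},
    {"dx":-0.45,"dy":-1.11,"dz":0,"roll":0,"claw":-1},
    {"dx":-0.45,"dy":-1.11,"dz":0,"roll":0,"claw":-1},
  ],
)

```text
clock: 20.45
tcp_pos: [0.459, -0.1037, 0.0626]
orientation: [0.002, 0.193, 0.981, 0.002]
wrist_force: [2.7, 8.1, 5.4]
finger_gap: 0.0152
grip_force: 68.7
```

```bash
python3 - <<'E'
from h import *
print(get_state()["tcp_pos"],get_state()["finger_gap"])
t=np.mean([read_camera("top")["image"].astype(float) for _ in range(4)],0).astype(np.uint8)
s=np.mean([read_camera("side")["image"].astype(float) for _ in range(4)],0).astype(np.uint8)
a=cv2.convertScaleAbs(cv2.resize(t[190:245,245:315],None,fx=5.5,fy=5.5,interpolation=cv2.INTER_CUBIC),alpha=1.6)
b=cv2.resize(s[150:205,280:350],None,fx=5.5,fy=5.5,interpolation=cv2.INTER_CUBIC)
cv2.imwrite("pics/g.png",np.hstack([a,b])); np.save("g.npy",np.array([t,s]))
E
```

```text
[ 0.45899697 -0.10374826  0.06256459] 0.015246968884880297
```

View pics/g.png

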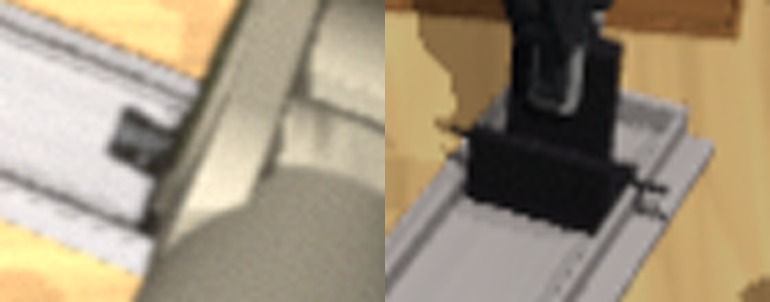

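The pointer and the mark nearly coincide in the side crop, at (665,187) and (655,212). I'm measuring the travel by matching the plate between the home picture and the current one.

```bash
python3 - <<'E'
from h import *
c=read_camera("side"); now=np.load("g.npy")[1]
f=cv2.imread("pics/f.png")[:,300:]; home=np.zeros_like(now); home[100:384,225:370]=cv2.resize(f,(145,284),interpolation=cv2.INTER_AREA)
g=lambda im:cv2.cvtColor(im,cv2.COLOR_BGR2GRAY).astype(np.float32)
home,now=g(home),g(now)
a=np.radians(68.1); yh=np.array([np.cos(a),np.sin(a),0]); xh=np.array([yh[1],-yh[0],0]); O=np.array([.5015,.0035,0])
def samp(im,y,xs,zs):
    X,Z=np.meshgrid(xs,zs); P=O+y*yh+X.reshape(-1,1)*xh+Z.reshape(-1,1)*[0,0,1]
    uv=proj(c,P).astype(np.float32); return cv2.remap(im,uv[:,0].reshape(X.shape),uv[:,1].reshape(X.shape),cv2.INTER_LINEAR)
for nm,y0,xs,zs in(("plate",0,np.linspace(-.045,.045,60),np.linspace(.01,.058,40)),("pointerR",-.03,np.linspace(.033,.06,30),np.linspace(.012,.04,30)),("pointerL",-.03,np.linspace(-.055,-.038,30),np.linspace(.015,.04,30)),("tab",-.022,np.linspace(.012,.034,30),np.linspace(.056,.1,40))):
    h=samp(home,y0,xs,zs); D=np.arange(.076,.102,.0005)
    r=[np.corrcoef(h.ravel(),samp(now,y0-d,xs,zs).ravel())[0,1] for d in D]; i=int(np.argmax(r)); print(nm,D[i],round(r[i],3))
E
```

```text
plate 0.08700000000000001 0.956
pointerR 0.09150000000000001 0.913
pointerL 0.08800000000000001 0.939
tab 0.0835 0.9
```

The travel is about 88 mm, and the TCP is 2 mm short of the measured mark. I'm nudging it another 2 mm.

send_rows(
  increments=[
    {"dx":-0.01,"dy":-0.04,"dz":0,"roll":0,"claw":-1},
    {"dx":-0.03,"dy":-0.07,"dz":0,"roll":0,"claw":-1},
    {"dx":-0.03,"dy":-0.07,"dz":0,"roll":0,"claw":-1},
    {"dx":-0.03,"dy":-0.07,"dz":0,"roll":0,"claw":-1},
    {"dx":-0.03,"dy":-0.07,"dz":0,"roll":0,"claw":-1},
  ],
)

```text
clock: 21.52
tcp_pos: [0.4584, -0.1052, 0.0625]
orientation: [0.002, 0.193, 0.981, 0.002]
wrist_force: [3.8, 8.0, 5.5]
finger_gap: 0.0151
grip_force: 68.7
```

```bash
python3 - <<'E'
from h import *
print(get_state()["tcp_pos"])
s=np.mean([read_camera("side")["image"].astype(float) for _ in range(6)],0).astype(np.uint8)
cv2.imwrite("pics/i.png",cv2.resize(s[165:200,285:345],None,fx=12,fy=12,interpolation=cv2.INTER_CUBIC))
c=read_camera("side")
a=np.radians(68.1); yh=np.array([np.cos(a),np.sin(a),0]); xh=np.array([yh[1],-yh[0],0]); O=np.array([.5015,.0035,0])
for x,z in((.038,.022),(.052,.004),(.040,.024),(.048,.024)):
    for y in(-.12,-.115): print(x,z,y,(proj(c,O+y*yh+x*xh+[0,0,z])-[285,165]+.5)*12-.5)
E
```

```text
[ 0.45838585 -0.10522867  0.06254529]
0.038 0.022 -0.12 [[160.05176072 118.5690762 ]]
0.038 0.022 -0.115 [[150.9198171 130.288037 ]]
0.052 0.004 -0.12 [[ 97.38782587 168.07521134]]
0.052 0.004 -0.115 [[ 88.18640832 179.78679076]]
0.04 0.024 -0.12 [[152.14717818 108.62204112]]
0.04 0.024 -0.115 [[142.98623308 120.3145652 ]]
0.048 0.024 -0.12 [[118.57475875  98.8458614 ]]
0.048 0.024 -0.115 [[109.33084039 110.47797337]]
```

View pics/i.png

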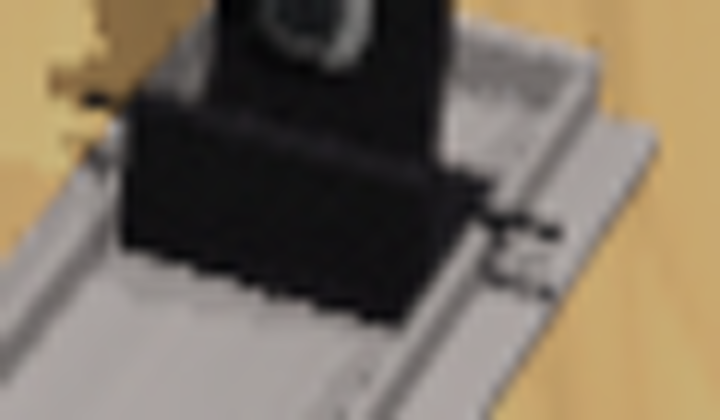

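```bash
python3 - <<'E'
from h import *
c=read_camera("side")
a=np.radians(68.1); yh=np.array([np.cos(a),np.sin(a),0]); xh=np.array([yh[1],-yh[0],0]); O=np.array([.5015,.0035,0])
px=lambda p:(np.array(p,float)+.5)/12-.5+[285,165]
for n,p,zs in(("flange",(550,293),(.003,.004,.006)),("flange in",(495,272),(.003,.006)),("pointer tip",(558,233),(.023,.025,.027)),("pointer in",(495,219),(.023,.025,.027)),("ptr left tip",(92,97),(.023,.025,.027))):
    for z in zs:
        d=onplane(c,px(p),z)[0]-O; print(n,z,"x",round(d@xh*1e3,1),"y",round(d@yh*1e3,1))
# mark on rail tops at start: side picture
d=onplane(c,(np.array([488,158])+.5)/5.4-.5+[235,155],.022)[0]-O;print("mark0",d@xh*1e3,d@yh*1e3)
d=onplane(c,(np.array([445,264])+.5)/5.4-.5+[235,155],.025)[0]-O;print("ptr0",d@xh*1e3,d@yh*1e3)
E
```

```text
flange 0.003 x -52.5 y -124.5
flange 0.004 x -52.8 y -123.2
flange 0.006 x -53.5 y -120.6
flange in 0.003 x -39.3 y -126.1
flange in 0.006 x -40.5 y -122.2
pointer tip 0.023 x -54.0 y -119.2
pointer tip 0.025 x -54.8 y -116.6
pointer tip 0.027 x -55.5 y -113.9
pointer in 0.023 x -40.4 y -117.8
pointer in 0.025 x -41.2 y -115.1
pointer in 0.027 x -42.0 y -112.4
ptr left tip 0.023 x 54.0 y -119.3
ptr left tip 0.025 x 52.9 y -116.6
ptr left tip 0.027 x 51.8 y -113.9
mark0 -39.72957116497588 -113.79058936406356
ptr0 -51.952363756251465 -26.491166902611404
```

```bash
python3 -c "
from workcell import *
print(hand_in())"
```

```text
the job is handed in; nothing more can be done
None
```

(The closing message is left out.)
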